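# Fit the bayonet cover on a gear unit

### The job

Pick up the loose black bayonet cover by its grip bar and fit it on the grey gear unit: find where its two lugs drop into the slots of the ring, push it in against the spring, twist it clockwise (seen from above) until it meets the stop, and let go so that it stays locked. Do not force it (never lean on the unit with more than about 4 kg), and leave the white gear, the spray can and the screwdriver where they are.

Things in the scene. Friction and masses are not known exactly. Their poses are not given: they have to be found in the camera images.
- unit: Grey gear-unit casting fixed to the bench: foot 150 x 130 x 8 mm, body 130 x 110 mm, flat top 45 mm above its origin (centre of its underside). z is up; a 12 mm steel shaft stub sticks out of its +x side. An aluminium bayonet ring (outer diameter 72 mm, 32 mm high) stands on its top, centred on the origin's vertical axis; it cannot be turned by hand.
- port (a point): Centre of the ring's mouth, level with its top, 77 mm above the bench; axes as unit. The 5 mm thick top plate has a round 44 mm bore and two opposite slots 12.5 mm wide, 58 mm across. The slots' line lies 0.15 to 1.15 rad counter-clockwise (from above) of this x axis: the ring is clocked differently on every unit and this pose does not show it. Look, or feel for it.
- cavity (a point): On the port's axis, 5 mm below it: underside of the top plate. Here lugs can turn clockwise (from above) from the slots by 0.70 rad to a hard stop; counter-clockwise they are blocked at once. A sprung disc in the bore meets the cover's nose when the lugs are 4 mm into the slots; it pushes back with 4 N at first and 10 N with the cover pushed right in.
- cover_grip (a point): Loose black plastic cover, 110 to 230 g, standing upright on the bench. Point to grip: centre of the grip bar's length and thickness, 51 mm above the cover's underside. x runs along the bar and along the line of the two lugs, z up. Bar 52 mm long, 14 mm thick, from 20 mm below to 10 mm above this point. Under it a round flange, diameter 68 mm, 8 mm thick.
- cover_lugs (a point): On the cover's axis, at the undersides of its two opposite lugs, 10 mm above the cover's underside and 41 mm below the grip point. Lugs 10 mm wide, 5 mm thick, 54 mm across the tips. Plug of diameter 41.4 mm, its lowest 6 mm tapered to 34 mm; above the lugs it widens to 42.2 mm, up to the flange (23 mm above the underside). Half a turn changes nothing.
- cover_base (a point): Centre of the cover's underside. Its height above the bench: 67 mm with the lugs resting on top of the ring, 54 mm pushed in until the flange meets the ring, 57 mm when locked (the spring holds the lugs up against the plate).
- lock (a joint): Small steel lock slide inside the ring, before the end stop of one slot. A lug pushes it along during the last 5 mm of the twist; it stays where it is left (0.6 N of friction). 0 = not reached, 0.005 m = lug at the stop.
- gear: White plastic gear lying on the bench, 57 mm across, 20 mm high. Leave it alone.
- spray: Spray can, 52 mm diameter, 150 mm high, standing. Leave it alone.
- driver: Screwdriver lying on the bench. Leave it alone.
Not all that is in view belongs to the job. Of the things that look like the part that bears cover_grip, take the one that is farthest to the robot's right at the start.

How it is judged:
By the outcome, as a careful person would: the job done as asked, in the order asked, and still so for the second after the job is handed in, with the robot touching nothing.
It also fails if it takes over 72 s, if anything falls off the work surface, if the arm or the gripper's body presses on something with over 40 N, if the wrist force passes 120 N, or if a joint passes its speed limit or range.

### The arm

A 6-joint arm with a two-finger parallel gripper is mounted at the origin on the work surface. World frame = base frame: x ahead of the robot, y to its left, z up, the work surface at z = 0. Lengths are in mm, angles in degrees, forces in N, time in s.
With the tool pointing down it reaches from about 250 to 850 mm from the base axis. Payload 12.5 kg.
Tool frame: the origin (TCP) lies at the very end of the fingers, on their centre line; the grasp point (between the pads) lies 19 mm behind it; z points along the fingers, y is the line along which they close (so a half turn about z gives the same grasp; the last joint's range is limited). The gripper opens to 93 mm and grips with 3 to 60 N. Pads are 15 mm wide; open, the fingers measure 128 mm over their backs; the gripper's body (75 mm by 188 mm) begins 65 mm behind the grasp point.
Start: joints at [58.923, 20.094, 94.641, -0, 65.266, -4.847], TCP at [243.055, 493.365, 218.633] pointing down, gripper open.
Joint ranges: [-157.81, 157.81], [-45, 120.19], [0.68, 151.7], [-89.99, 269.99], [4.06, 180], [-164.3, 164.3]. Speed limits (degrees/s): [127.2, 127.2, 159.86, 180, 180, 180].

### API

Orientations are given as [roll, pitch, yaw] about the fixed x, y, z axes, in that order (R = Rz(yaw) Ry(pitch) Rx(roll)).
In Python, from rig import read_state, imaging, r gives the robot as it stands.
- The arm moves only by the tool servo_tool, never from a script. Its argument "moves" is text: rows parted by semicolons, each of 7 numbers parted by spaces: the shift along the tool's x, y, z normalised to -1 to 1, where 1 is 120 mm, then the turn, a rotation vector about the tool's x, y, z normalised to -1 to 1, where 1 is pi/4 rad, then the opening, from -1 (shut) to 1 (fully open), so that 0 is half open. A call has 1 to 12 rows; each row shifts and turns the commanded pose from where the row before left it, along the tool's axes as they then stand; what a row does not reach is not made up. A row lasts 1/10 s, in which the tool goes at most 50 mm and 8.59 degrees, less where a joint would pass 70% of its speed; a pose out of reach is approached as far as the arm can. A call with a number of a shift or a turn outside -1 to 1 is refused whole. A call with a gripper value outside its range is refused whole. The fingers move at their own pace and stop on an object; "newtons" is the grip in N (left out, the last holds). Time passes only in rows, so rows that do not move let the fingers close. It gives the time, the measured TCP pose, the force, the opening and the grip force at its end, in the units of the state.
- read_state(): the state, without advancing time (a new reading comes with each control period).
- imaging.get_image(name): name is "scene" or "top" or "wrist"; returns a dict with "frame" (400x640x3 uint8, red, green, blue), "K" (3x3 intrinsics, pixels), "origin" and "attitude" of the camera in the world. Camera axes: x right, y down, z forward; pixel columns grow to the right and rows downward; lengths in mm; the calibration is good to about 2 mm. A picture is of the moment at which its call begins. There is no depth.
- r.job_done(): hands the job in; it is judged then, once.
The state is a dict: "time": time; "joint_pos": joint angles; "qd": joint speeds; "joint_torque": joint torques, N m; "tool_pos": TCP position; "orientation": TCP orientation; "ft_force": force on the tool from outside, world axes, zero at the start; "moment": the same for the moment, N m; "gripper_width": finger opening in mm; "grasp_force": force on a finger pad.
Only numpy, scipy, OpenCV 4.12 (cv2) and the standard library are available. Lean on these libraries where they do the work, as an engineer would, in place of code of your own. Each camera call takes 0.05 s, during which the arm holds its last target. There are 200 camera calls.

## Working session

There is one attempt and no reset: what is moved stays moved. The work goes in short steps, Python scripts to look and compute and a tool call to move; the robot and the scene stay as the last step left them, time stands still between calls to the robot, and variables do not carry over. Pictures are saved under pics/ and viewed, at most 10 in all, crops included, and the job is handed in when it is done.

Besides the shell and the picture viewer there is one more tool, called as name(argument=value, ...) on one line, values as JSON. servo_tool: Moves the arm, as the interface text tells. Its arguments: {"type":"object","properties":{"moves":{"type":"string"},"newtons":{"type":"number"}},"required":["moves"]}

```bash
mkdir -p pics
cat > h.py <<'E'
import numpy as np, cv2
from rig import read_state, imaging, r
from scipy.spatial.transform import Rotation as R
def rot(a):
    a=np.array(a,float)
    return a if a.shape==(3,3) else R.from_euler('xyz',a,degrees=True).as_matrix()
def get(n,save=None):
    d=imaging.get_image(n)
    if save: cv2.imwrite('pics/'+save,d['frame'][:,:,::-1])
    return d
def plane(d,uv,z):
    Rm=rot(d['attitude']);o=np.array(d['origin'],float)
    v=Rm@np.linalg.inv(d['K'])@np.array([uv[0],uv[1],1.])
    return o+v*(z-o[2])/v[2]
def proj(d,p):
    q=d['K']@(rot(d['attitude']).T@(np.array(p,float)-np.array(d['origin'],float)))
    return q[:2]/q[2]
E
python3 - <<'E'
from h import *
a=get('scene');b=get('top')
cv2.imwrite('pics/scene1.png',a['frame'][:,:,::-1]);cv2.imwrite('pics/top1.png',b['frame'][:,:,::-1])
for d in(a,b): print(d['K'],d['origin'],d['attitude'])
print(read_state())
E
```

```text
[[462.24440302   0.         318.26975863]
 [  0.         462.24440302 196.20157766]
 [  0.           0.           1.        ]] [1456.68316765  471.91406009  689.56491738] [-123.46342022    0.67941125  115.32061976]
[[483.20934264   0.         325.9710749 ]
 [  0.         483.20934264 203.49785101]
 [  0.           0.           1.        ]] [ 543.58285939   66.99913157 1056.35249456] [-176.12910798   -0.44596622  -89.00375879]
{'time': 0.1, 'joint_pos': array([ 5.89231207e+01,  2.01218894e+01,  9.46731735e+01,  9.98101395e-04,
        6.52669228e+01, -4.84807234e+00]), 'qd': array([ 0.00610472, -0.07481967, -0.12765667,  0.05464451, -0.01086544,
        0.07027205]), 'joint_torque': array([ 6.27287282e-04, -4.98031425e+01, -2.85708171e+01,  6.99552102e-02,
        2.38376384e-02, -1.02461352e-04]), 'tool_pos': array([242.89246021, 493.10704956, 218.14988942]), 'orientation': array([-1.79938313e+02, -6.14149924e-03,  1.53770772e+02]), 'ft_force': array([0.06628898, 0.20741473, 0.12414053]), 'moment': array([ 0.02430806,  0.04357711, -0.04923328]), 'grasp_force': 0.0, 'gripper_width': 92.73272220337145}
```

View pics/top1.png

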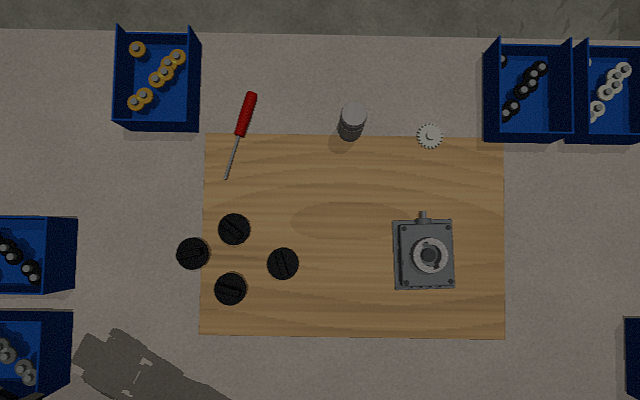

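View pics/scene1.png

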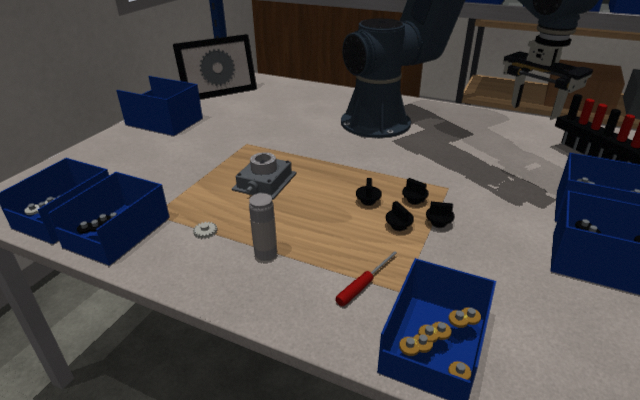

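The top view shows four black covers at (192,254), (234,229), (231,289) and (283,264). Image right is the robot's right (-y), so the one meant is (283,264). The unit's ring is at about (430,256), the gear at (429,136), the can at (351,121) and the driver at (240,135).

I'll confirm the cover in an enlarged crop and look at the ring in the same picture.

Run:
```python
from h import *
b=get('top');f=b['frame']
A=f[240:290,258:308];B=f[205:300,385:465]
g=lambda x,s,gm:(255*(cv2.resize(x,s,interpolation=cv2.INTER_CUBIC)/255.)**gm).astype('uint8')
cv2.imwrite('pics/crop1.png',np.hstack([g(A,(400,400),.45),g(B,(337,400),.8)])[:,:,::-1])
for uv,z in [((192,254),31),((234,229),31),((231,289),31),((283,264),31),((430,256),77)]: print(uv,plane(b,uv,z).round(1))
```

```text
(192, 254) [501.4 340.7  31. ]
(234, 229) [555.5 253.9  31. ]
(231, 289) [429.7 256.4  31. ]
(283, 264) [483.7 148.6  31. ]
(430, 256) [ 507.5 -151.4   77. ]
```

View pics/crop1.png

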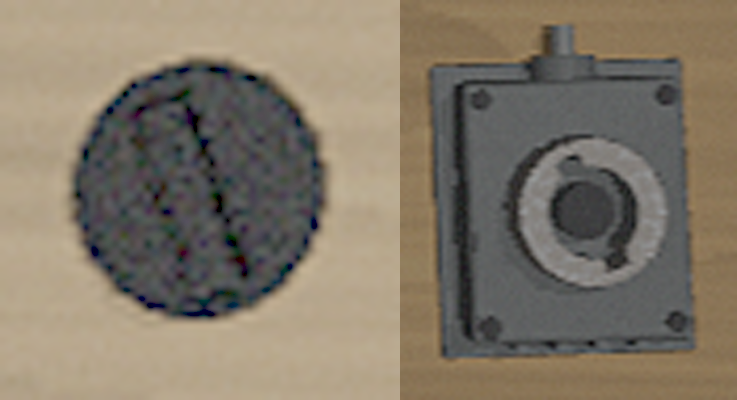

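The crop confirms one cover with the bar running about 19° off world x. The ring's notches, at crop (572,162) and (615,260), lie about 25° CCW of world x. I'll move above the cover and look with the wrist camera.

servo_tool(moves="-0.307 -0.168 0 0 0 0 1;-0.307 -0.168 0 0 0 0 1;-0.307 -0.168 0 0 0 0 1;-0.307 -0.168 0 0 0 0 1;-0.307 -0.168 0 0 0 0 1;-0.307 -0.168 0 0 0 0 1;-0.307 -0.168 0 0 0 0 1;-0.307 -0.168 0 0 0 0 1;-0.307 -0.168 0 0 0 0 1;-0.307 -0.168 0 0 0 0 1")

```text
time: 1.15
tool_pos: [485.1, 148.1, 218.6]
orientation: [-180.0, -0.0, 153.8]
ft_force: [0.7, 1.0, -0.8]
gripper_width: 92.9
grasp_force: 0.0
```

servo_tool(moves="0 0 0 0 0 -0.171 1;0 0 0 0 0 -0.171 1;0 0 0 0 0 -0.171 1;0 0 0 0 0 -0.171 1;0 0 0 0 0 -0.171 1;0 0 0 0 0 -0.171 1;0 0 0 0 0 0 1;0 0 0 0 0 0 1")

```text
time: 1.95
tool_pos: [484.3, 149.7, 218.5]
orientation: [180.0, -0.0, -160.3]
ft_force: [0.2, 0.0, 0.1]
gripper_width: 93.3
grasp_force: 0.0
```

Run:
```python
from h import *
d=get('wrist','w1.png');s=read_state()
print(d['K'],d['origin'],d['attitude'],s['time'],s['tool_pos'],s['orientation'])
print(proj(d,[483.7,148.6,31]),proj(d,[483.7,148.6,61]),proj(d,s['tool_pos']))
```

```text
[[323.81157411   0.         322.88932623]
 [  0.         323.81157411 199.189176  ]
 [  0.           0.           1.        ]] [418.0472709  125.69976796 384.12150088] [ 1.65338444e+02 -7.74709064e-02  1.09718886e+02] 2.0 [484.34172411 149.70297447 218.53067928] [ 1.79998585e+02 -1.43441350e-02 -1.60267325e+02]
[321.92325512 179.25638019] [321.87812029 184.9507724 ] [322.89592126 247.01644751]
```

View pics/w1.png

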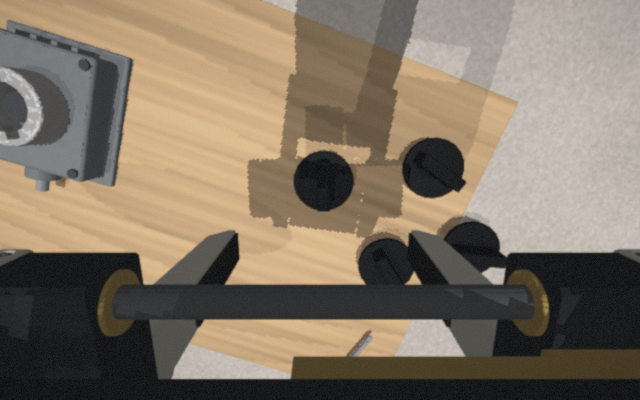

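The wrist view shows the chosen cover at (323,181), upright and almost under the tool. I'll fit the flange circle and the bar edges in it.

Run:
```python
from h import *
acc=[]
for i in range(6):
    d=get('wrist'); acc.append(d['frame'].astype(float))
f=np.mean(acc,0); c=f[140:222,282:364]
np.save('w.npy',f)
g=cv2.resize((np.clip(c/60,0,1)**.6*255).astype('uint8'),(656,656)[:2],interpolation=cv2.INTER_CUBIC)[:600]
cv2.imwrite('pics/w1c.png',g[:,:,::-1])
m=((f.max(2)<45)*255).astype('uint8');m[:140]=0;m[222:]=0;m[:,:282]=0;m[:,364:]=0
cn=max(cv2.findContours(m,0,1)[0],key=cv2.contourArea)
(u,v),rad=cv2.minEnclosingCircle(cn);print(u,v,rad,cv2.contourArea(cn),cv2.fitEllipse(cn))
print(plane(d,(u,v),31),'expected r px',34*323.8/(384-31))
```

```text
323.391845703125 180.85940551757812 29.469797134399414 2587.5 ((323.2949523925781, 180.5238494873047), (57.359561920166016, 57.53059005737305), 12.843831062316895)
[484.98811924 150.7745544   31.        ] expected r px 31.187535410764873
```

View pics/w1c.png

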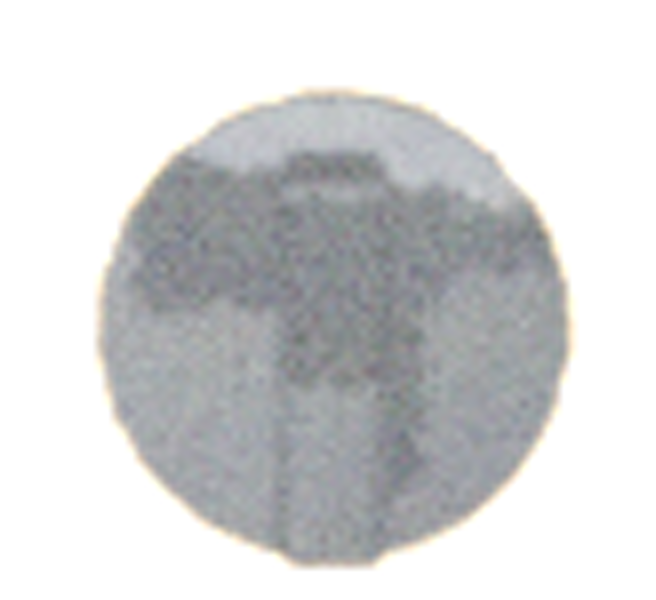

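The bar edges are at columns about 317.6 and 329.9, vertical in the image, so the yaw matches. The cover centre is about (485.0, 150.8). I'll descend to TCP z≈34, just above the flange top at 31, and grip.

servo_tool(moves="-0.008 0.007 0.3 0 0 0 1;0 0 0.3 0 0 0 1;0 0 0.3 0 0 0 1;0 0 0.3 0 0 0 1;0 0 0.2 0 0 0 1;0 0 0.1 0 0 0 1;0 0 0.035 0 0 0 1;0 0 0 0 0 0 1")

```text
time: 3.1
tool_pos: [485.3, 150.9, 34.8]
orientation: [-180.0, 0.0, -160.1]
ft_force: [-0.5, -0.3, -0.6]
gripper_width: 92.9
grasp_force: 0.0
```

servo_tool(moves="0 0 0 0 0 0 -1;0 0 0 0 0 0 -1;0 0 0 0 0 0 -1;0 0 0 0 0 0 -1;0 0 0 0 0 0 -1;0 0 0 0 0 0 -1;0 0 0 0 0 0 -1;0 0 0 0 0 0 -1;0 0 0 0 0 0 -1;0 0 0 0 0 0 -1", newtons=35)

```text
time: 4.1
tool_pos: [485.0, 150.8, 34.4]
orientation: [180.0, -0.0, -160.1]
ft_force: [0.5, 0.5, -0.7]
gripper_width: 17.4
grasp_force: 0.0
```

servo_tool(moves="0 0 0 0 0 0 -1;0 0 0 0 0 0 -1;0 0 0 0 0 0 -1;0 0 0 0 0 0 -1")

```text
time: 4.5
tool_pos: [484.9, 150.8, 34.3]
orientation: [180.0, -0.0, -160.1]
ft_force: [0.4, -0.1, -1.2]
gripper_width: 13.8
grasp_force: 35.0
```

servo_tool(moves="0 0 -0.1 0 0 0 -1;0 0 -0.3 0 0 0 -1;0 0 -0.3 0 0 0 -1;0 0 -0.3 0 0 0 -1;0 0 -0.2 0 0 0 -1;0 0 0 0 0 0 -1;0 0 0 0 0 0 -1")

```text
time: 5.2
tool_pos: [484.8, 150.8, 178.5]
orientation: [-180.0, 0.0, -160.1]
ft_force: [0.2, -0.7, -2.1]
gripper_width: 13.2
grasp_force: 35.0
```

Gripped (13.8 mm ≈ bar thickness) and lifted. Next I move beside the ring so the wrist camera looks straight down on its mouth.

servo_tool(moves="0.008 -0.304 0.034 0 0 0 -1;0.008 -0.304 0.034 0 0 0 -1;0.008 -0.304 0.034 0 0 0 -1;0.008 -0.304 0.034 0 0 0 -1;0.008 -0.304 0.034 0 0 0 -1;0.008 -0.304 0.034 0 0 0 -1;0.008 -0.304 0.034 0 0 0 -1;0.008 -0.304 0.034 0 0 0 -1;0 0 0 0 0 0 -1;0 0 0 0 0 0 -1;0 0 0 0 0 0 -1")

```text
time: 6.3
tool_pos: [576.6, -125.2, 144.9]
orientation: [179.9, -0.1, -160.0]
ft_force: [-0.2, 0.1, -2.2]
gripper_width: 13.8
grasp_force: 35.0
```

Run:
```python
from h import *
fs=[]
for i in range(6):
    d=get('wrist'); fs.append(d['frame'].astype(float))
f=np.mean(fs,0);np.save('w2.npy',f)
import pickle;pickle.dump({k:d[k] for k in('K','origin','attitude')},open('w2.pkl','wb'))
s=read_state();print(s['tool_pos'],s['orientation'],d['origin'],d['attitude'],proj(d,[507.5,-151.4,77]))
cv2.imwrite('pics/w2.png',f[:,:,::-1].astype('uint8'))
```

```text
[ 577.31615391 -125.6358081   145.93246843] [-1.79994353e+02  6.15843175e-03 -1.60019549e+02] [ 511.0624372  -149.78072523  311.49033619] [ 1.65318688e+02 -7.23330756e-02  1.09998124e+02] [322.02998415 108.56912039]
```

View pics/w2.png

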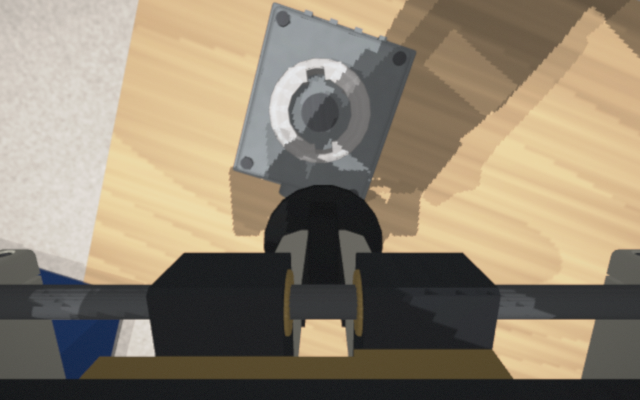

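The wrist view shows the ring at (320,109), with slots near (317,72) and (323,150), almost along the image vertical. I'll fit the ring's outer edge and take an angular profile across the slots.

```bash
cat > ring.py <<'E'
from h import *
def ringfit(d,g,c0,debug=True):
    c=np.array(c0[:2],float)
    samp=lambda xy:cv2.remap(g,*[np.array([proj(d,[*p,77]) for p in xy.reshape(-1,2)],np.float32)[:,k].reshape(xy.shape[:-1]) for k in(0,1)],cv2.INTER_LINEAR)
    th=np.radians(np.arange(0,360,2)); u=np.stack([np.cos(th),np.sin(th)],1)
    for _ in range(4):
        rr=np.arange(31,41,.25)
        P=samp(c+u[:,None]*rr[None,:,None]); G=np.diff(cv2.GaussianBlur(P,(7,1),0),axis=1)
        k=G.argmin(1); ok=(-G.min(1)>2.)&(k>2)&(k<len(rr)-4)
        rad=rr[k]+.125
        for _ in range(4):
            A=np.c_[u[ok],np.ones(ok.sum())]; x=np.linalg.lstsq(A,rad[ok],rcond=None)[0]
            ok&=abs(np.c_[u,np.ones(len(u))]@x-rad)<1
        c=c+x[:2]
    print('centre',c,'R',x[2],'n',ok.sum())
    th=np.radians(np.arange(0,360,2.));u=np.stack([np.cos(th),np.sin(th)],1)
    prof=lambda r:samp(c+u[:,None]*np.array(r)[None,:,None]).mean(1)
    return c,th,prof([25,26,27]),prof([31.5,32.5])
E
python3 - <<'E'
from ring import *
import pickle
f=np.load('w2.npy');d=pickle.load(open('w2.pkl','rb'))
g=f.mean(2).astype(np.float32)
c,th,a,b=ringfit(d,g,[507.5,-151.4])
q=a/b
print(' '.join(f'{int(np.degrees(t))}:{v:.2f}' for t,v in zip(th,q)))
cr=f[50:170,260:380];cv2.imwrite('pics/w2c.png',cv2.resize((np.clip(cr/255,0,1)**.6*255).astype('uint8'),(600,600),interpolation=cv2.INTER_CUBIC)[:,:,::-1])
E
```

```text
centre [ 510.43018276 -152.18792096] R 35.111037711407825 n 168
0:0.85 2:0.85 4:0.84 6:0.88 8:0.89 10:0.90 12:0.86 14:0.78 16:0.73 18:0.63 20:0.56 22:0.51 24:0.49 26:0.55 28:0.58 29:0.59 32:0.59 34:0.58 36:0.57 38:0.58 40:0.73 42:0.88 44:0.91 46:0.89 48:0.88 50:0.81 52:0.66 54:0.63 56:0.82 58:0.98 59:0.99 62:0.99 64:1.00 66:0.99 68:1.00 70:0.99 72:1.00 74:0.99 76:0.99 78:0.98 80:0.99 82:0.99 84:0.99 86:0.99 88:0.99 90:0.99 92:0.99 94:0.99 96:0.99 98:0.99 100:0.99 102:0.99 104:0.99 106:0.99 108:0.98 110:0.99 112:0.99 114:0.99 116:0.99 118:0.99 119:0.99 122:0.99 124:0.99 126:0.98 128:0.99 130:0.99 132:0.99 134:1.00 136:0.99 138:1.00 140:1.04 142:1.14 144:1.15 146:0.99 148:0.95 150:0.98 152:0.98 154:1.01 156:1.01 158:0.96 160:0.94 162:0.96 164:0.94 166:0.88 168:0.78 170:0.92 172:0.97 174:0.98 176:0.99 178:1.00 180:0.99 182:0.97 184:0.96 186:0.96 188:0.96 190:0.96 192:0.84 194:0.57 196:0.44 198:0.44 200:0.44 202:0.44 204:0.43 206:0.42 208:0.42 210:0.41 212:0.41 214:0.41 216:0.41 218:0.44 220:0.66 222:0.90 224:0.95 226:0.95 228:0.95 230:0.97 232:0.99 234:0.99 236:0.98 238:0.98 239:0.97 242:0.97 244:0.97 246:0.96 248:0.96 250:0.97 252:0.97 254:0.98 256:0.99 258:0.99 260:0.97 262:0.97 264:0.98 266:0.98 268:0.97 270:0.98 272:0.98 274:0.98 276:0.97 278:0.97 280:0.98 282:0.99 284:0.98 286:0.98 288:0.97 290:0.96 292:0.96 294:0.96 296:0.96 298:0.97 300:0.97 302:0.97 304:0.99 306:1.00 308:1.00 310:1.03 312:1.03 314:1.02 316:0.97 318:0.92 320:0.92 322:0.93 324:0.96 326:1.00 328:1.00 330:1.02 332:1.25 334:1.56 336:1.29 338:1.04 340:0.99 342:0.99 344:0.99 346:0.99 348:0.98 350:0.98 352:0.99 354:0.98 356:0.97 358:0.91
```

View pics/w2c.png

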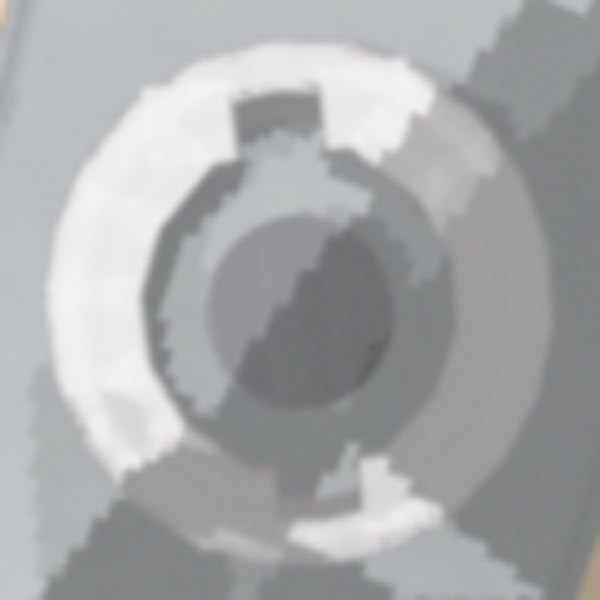

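The slots' edges are at 193.3°/220.3° and, on the other side, 40°, so their line is about 26.6° from world x. The two ends agree to 0.5°, and the unit's yaw of about 3–5° keeps this in the allowed range. Next I cross-check the ring centre from the slot ends, and check how the cover sits in the hand.

Run:
```python
from ring import *
import pickle
f=np.load('w2.npy');d=pickle.load(open('w2.pkl','rb'));g=f.mean(2)
print('slot-mid centre',plane(d,(319.8,109.6),77), 'outer',proj(d,[510.43,-152.19,77]))
for px in [(316,68.4),(323.6,151)]: print(plane(d,px,77))
T=np.array([577.0,-125.45,145.5]);tx=np.array([np.cos(np.radians(-160)),np.sin(np.radians(-160)),0]);ty=np.array([tx[1],-tx[0],0])
m=(f.max(2)<50)
mids=[]
for v in range(195,236,4):
    x=np.where(m[v,240:410])[0]+240; mids.append((v,x.min(),x.max(),(x.min()+x.max())/2))
print(mids)
col=[np.where(m[150:260,u])[0].min()+150 for u in (313,318,323,328,333)];print('top rows',col)
for z,n in((-3.4,'top'),(-11.4,'bot')):
    print(n,proj(d,T+34*tx+[0,0,z]),proj(d,T+34*ty+[0,0,z]),proj(d,T-34*ty+[0,0,z]))
```

```text
slot-mid centre [ 508.68373599 -152.62608232   77.        ] outer [319.53821786 112.25540833]
[ 484.2793986  -164.17587502   77.        ]
[ 534.78921439 -140.28583454   77.        ]
[(195, np.int64(289), np.int64(357), np.float64(323.0)), (199, np.int64(284), np.int64(362), np.float64(323.0)), (203, np.int64(281), np.int64(365), np.float64(323.0)), (207, np.int64(278), np.int64(368), np.float64(323.0)), (211, np.int64(274), np.int64(371), np.float64(322.5)), (215, np.int64(272), np.int64(374), np.float64(323.0)), (219, np.int64(270), np.int64(376), np.float64(323.0)), (223, np.int64(269), np.int64(377), np.float64(323.0)), (227, np.int64(267), np.int64(379), np.float64(323.0)), (231, np.int64(266), np.int64(380), np.float64(323.0)), (235, np.int64(266), np.int64(381), np.float64(323.5))]
top rows [np.int64(185), np.int64(185), np.int64(185), np.int64(185), np.int64(185)]
top [323.07413714 184.53299526] [383.65477605 243.81938195] [262.45242157 243.88227668]
bot [323.04813755 181.52892571] [381.15535612 238.53086235] [264.90496439 238.58888344]
```

The cover is centred across the fingers, and along the bar it is within about 1.5 mm. Ring centre is about (509, -152.5), needed tool yaw -153.4°. I'll move above the ring with the base just over its top.

servo_tool(moves="0.204 -0.006 0 0 0 0 -1;0.204 -0.006 0 0 0 0 -1;0.204 -0.006 0 0 0 0 -1;0 0 0 0 0 -0.147 -1;0 0 0.1 0 0 0 -1;0 0 0.1 0 0 0 -1;0 0 0 0 0 0 -1;0 0 0 0 0 0 -1")

```text
time: 7.4
tool_pos: [509.0, -152.9, 121.1]
orientation: [179.9, -0.0, -153.5]
ft_force: [0.8, -0.2, -1.0]
gripper_width: 13.8
grasp_force: 35.0
```

Run:
```python
from h import *
s=read_state();print(s['tool_pos'],s['orientation'],s['ft_force'],s['moment'])
b=get('top');a=get('scene')
A=cv2.resize(b['frame'][205:305,380:480],(400,400),interpolation=2);B=cv2.resize(a['frame'][90:210,210:330],(400,400),interpolation=2)
cv2.imwrite('pics/pre.png',np.clip(np.hstack([A,B])[:,:,::-1]*1.5,0,255))
p=s['tool_pos']-[0,0,34.4];print(proj(a,p),proj(a,[509,-152.5,77]))
```

```text
[ 509.03091169 -152.91638003  121.124448  ] [ 1.79947366e+02 -4.75790515e-02 -1.53495288e+02] [ 0.80631438 -0.17004299 -1.00983704] [ 0.07897032  0.05163266 -0.00440192]
[262.86213934 154.2914689 ] [263.27224179 157.43008244][ WARN:0@1.799] global loadsave.cpp:1063 imwrite_ Unsupported depth image for selected encoder is fallbacked to CV_8U.
```

View pics/pre.png

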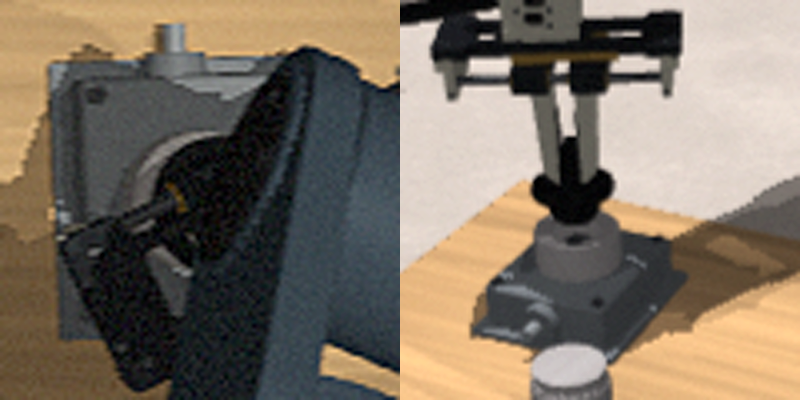

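The scene view shows the cover hanging just above the ring, perhaps 1–2 px to the left of its centre. I'll check that numerically.

Run:
```python
from h import *
f=np.mean([get('scene')['frame'].astype(float) for _ in range(6)],0);a=get('scene')
g=f.mean(2)
for v in range(142,180,2):
    print(v,g[v,246:284].astype(int).tolist())
t=read_state()['tool_pos']
c=np.array([509,-152.5]);ex=np.array([-.43,.90])
for s in(-36,36): print('ring',s,proj(a,[*(c+s*ex),77]),proj(a,[*(c+s*ex),60]))
for s in(-34,34): print('fl',s,proj(a,[*(t[:2]+s*ex),t[2]-7]))
```

```text
142 [145, 145, 146, 143, 116, 46, 9, 31, 53, 60, 62, 52, 4, 2, 4, 3, 3, 13, 40, 62, 59, 48, 20, 3, 4, 4, 22, 83, 147, 147, 148, 147, 146, 146, 146, 145, 145, 146]
144 [128, 121, 123, 75, 5, 4, 3, 5, 5, 15, 40, 44, 3, 4, 4, 5, 3, 11, 33, 46, 20, 4, 3, 4, 4, 2, 4, 39, 108, 145, 146, 145, 147, 146, 146, 146, 147, 147]
146 [124, 125, 112, 32, 4, 4, 4, 3, 4, 2, 5, 3, 3, 4, 4, 3, 4, 2, 3, 3, 1, 3, 4, 3, 3, 4, 3, 32, 95, 143, 143, 143, 143, 143, 143, 143, 145, 146]
148 [115, 116, 109, 66, 3, 5, 5, 5, 4, 6, 4, 4, 3, 5, 3, 4, 5, 3, 3, 4, 4, 3, 4, 4, 4, 5, 27, 84, 141, 142, 143, 143, 142, 141, 143, 144, 145, 144]
150 [127, 124, 123, 117, 90, 39, 10, 4, 5, 4, 4, 5, 5, 5, 5, 5, 6, 3, 3, 4, 4, 2, 4, 22, 62, 89, 118, 118, 112, 115, 131, 134, 137, 136, 141, 142, 143, 145]
152 [126, 126, 127, 128, 128, 128, 126, 117, 87, 3, 3, 4, 2, 3, 4, 3, 2, 4, 3, 3, 4, 2, 4, 44, 105, 113, 117, 116, 115, 116, 116, 116, 115, 114, 114, 115, 114, 108]
154 [115, 115, 115, 118, 119, 120, 120, 110, 86, 48, 6, 3, 4, 3, 3, 3, 4, 4, 4, 4, 4, 6, 20, 44, 51, 55, 72, 100, 120, 125, 123, 122, 121, 120, 120, 118, 117, 116]
156
[... 1407 characters left out ...]
47, 47, 47, 46, 43, 37, 33, 33]
174 [48, 48, 48, 49, 49, 48, 48, 48, 48, 48, 49, 50, 54, 54, 52, 56, 56, 57, 55, 53, 51, 49, 47, 47, 47, 48, 48, 48, 47, 47, 47, 46, 44, 39, 33, 33, 32, 32]
176 [93, 86, 63, 60, 49, 52, 50, 48, 49, 48, 49, 49, 48, 48, 48, 48, 48, 48, 48, 48, 48, 48, 48, 48, 47, 47, 48, 47, 47, 46, 45, 40, 35, 33, 32, 32, 32, 32]
178 [75, 79, 80, 84, 87, 83, 61, 59, 51, 47, 48, 49, 48, 49, 48, 48, 47, 48, 48, 47, 48, 47, 45, 45, 46, 48, 47, 47, 45, 40, 33, 33, 33, 33, 33, 33, 32, 32]
ring -36 [250.27380045 157.58954933] [250.84198633 162.96949283]
ring 36 [276.27315678 157.2705852 ] [276.65187049 162.65387084]
fl -34 [249.44887385 145.24796415]
fl 34 [274.40862028 144.93949751]
```

Flange and ring centres match in the scene view to about 0.4 mm once the camera bias is cancelled. I'll lower gently and watch the force.

servo_tool(moves="0 0 0.05 0 0 0 -1;0 0 0.04 0 0 0 -1;0 0 0.03 0 0 0 -1;0 0 0.02 0 0 0 -1;0 0 0 0 0 0 -1;0 0 0 0 0 0 -1")

```text
time: 8.45
tool_pos: [509.1, -153.2, 105.0]
orientation: [-180.0, 0.0, -153.4]
ft_force: [-0.7, -0.0, -1.6]
gripper_width: 14.0
grasp_force: 35.0
```

servo_tool(moves="0 0 0.01 0 0 0 -1;0 0 0.01 0 0 0 -1;0 0 0 0 0 0 -1;0 0 0 0 0 0 -1")

```text
time: 8.85
tool_pos: [509.0, -153.2, 102.6]
orientation: [180.0, -0.0, -153.4]
ft_force: [0.7, 0.1, -2.0]
gripper_width: 13.9
grasp_force: 35.0
```

servo_tool(moves="0 0 0.01 0 0 0 -1;0 0 0.01 0 0 0 -1;0 0 0 0 0 0 -1")

```text
time: 9.15
tool_pos: [508.9, -153.2, 100.0]
orientation: [180.0, -0.0, -153.4]
ft_force: [0.3, 0.3, -1.8]
gripper_width: 13.9
grasp_force: 35.0
```

servo_tool(moves="0 0 0.01 0 0 0 -1;0 0 0 0 0 0 -1;0 0 0 0 0 0 -1")

```text
time: 9.45
tool_pos: [509.0, -153.2, 99.0]
orientation: [180.0, -0.0, -153.4]
ft_force: [-0.5, -0.6, -1.8]
gripper_width: 13.9
grasp_force: 35.0
```

The lugs dropped into the slots with no contact force. Now I push in against the spring, to base ≈55 mm.

servo_tool(moves="0 0 0.01 0 0 0 -1;0 0 0.01 0 0 0 -1;0 0 0.01 0 0 0 -1;0 0 0 0 0 0 -1;0 0 0 0 0 0 -1")

```text
time: 9.95
tool_pos: [509.2, -153.3, 95.6]
orientation: [-180.0, 0.0, -153.4]
ft_force: [-0.2, 0.4, 3.7]
gripper_width: 13.9
grasp_force: 35.0
```

servo_tool(moves="0 0 0.01 0 0 0 -1;0 0 0.01 0 0 0 -1;0 0 0.01 0 0 0 -1;0 0 0.01 0 0 0 -1;0 0 0.008 0 0 0 -1;0 0 0 0 0 0 -1;0 0 0 0 0 0 -1")

```text
time: 10.65
tool_pos: [509.2, -153.3, 89.8]
orientation: [-180.0, 0.0, -153.4]
ft_force: [-1.8, 0.6, 7.7]
gripper_width: 13.5
grasp_force: 35.0
```

Spring reaction is as expected: 7.7 N up, lugs 1.6 mm under the plate. Now twist clockwise (+ about tool z).

servo_tool(moves="0 0 0 0 0 0.1 -1;0 0 0 0 0 0.1 -1;0 0 0 0 0 0.1 -1;0 0 0 0 0 0 -1")

```text
time: 11.05
tool_pos: [509.4, -153.3, 90.0]
orientation: [-180.0, 0.0, -167.1]
ft_force: [-1.1, 0.4, 6.1]
gripper_width: 13.3
grasp_force: 35.0
```

```bash
python3 -c "
from h import *
s=read_state();print(s['orientation'],s['ft_force'],s['moment'])"
```

```text
[-1.79969512e+02  4.81908657e-02 -1.67098527e+02] [-1.10261853  0.37354027  6.11987078] [ 0.2344503   0.21077366 -0.06084779]
```

servo_tool(moves="0 0 0 0 0 0.1 -1;0 0 0 0 0 0.1 -1;0 0 0 0 0 0.1 -1;0 0 0 0 0 0.1 -1;0 0 0 0 0 0.05 -1;0 0 0 0 0 0 -1;0 0 0 0 0 0 -1")

```text
time: 11.75
tool_pos: [509.7, -153.0, 90.0]
orientation: [180.0, 0.1, 172.8]
ft_force: [-0.8, 2.8, 6.6]
gripper_width: 14.1
grasp_force: 35.0
```

```bash
python3 -c "
from h import *
s=read_state();print(s['orientation'],s['ft_force'],s['moment'])"
```

```text
[1.79982422e+02 8.22990195e-02 1.72792719e+02] [-0.75739852  2.83084488  6.59376576] [ 0.61404107 -0.15801659 -0.04077644]
```

servo_tool(moves="0 0 0 0 0 0.04 -1;0 0 0 0 0 0.04 -1;0 0 0 0 0 0.03 -1;0 0 0 0 0 0 -1;0 0 0 0 0 0 -1")

```text
time: 12.25
tool_pos: [509.8, -152.8, 90.0]
orientation: [180.0, 0.1, 167.9]
ft_force: [1.1, 4.7, 6.6]
gripper_width: 13.5
grasp_force: 35.0
```

```bash
python3 -c "
from h import *
s=read_state();print(s['orientation'],s['ft_force'],s['moment'])"
```

```text
[1.79964967e+02 9.35424270e-02 1.67861979e+02] [1.06788391 4.66810423 6.59059334] [ 0.91711561 -0.32725043  0.17854767]
```

servo_tool(moves="0 0 0 0 0 0.03 -1;0 0 0 0 0 0.02 -1;0 0 0 0 0 0 -1;0 0 0 0 0 0 -1")

```text
time: 12.65
tool_pos: [510.1, -152.3, 90.1]
orientation: [179.9, 0.1, 165.6]
ft_force: [3.3, 8.6, 6.7]
gripper_width: 13.7
grasp_force: 35.1
```

```bash
python3 -c "
from h import *
s=read_state();print(s['orientation'],s['ft_force'],s['moment'])"
```

```text
[1.79912956e+02 1.12095954e-01 1.65619378e+02] [3.30268691 8.63231446 6.7182675 ] [ 1.72676024 -0.70389547  0.34062246]
```

A lug is touching the stop at about 41° of turn, but the load is one-sided (9 N lateral). I'll shift the hand about 1.3 mm to centre it, then turn slightly more until the moment is carried evenly.

servo_tool(moves="-0.001 0.005 0 0 0 0 -1;0 0.005 0 0 0 0 -1;0 0 0 0 0 0 -1;0 0 0 0 0 0 -1")

```text
time: 13.05
tool_pos: [510.2, -151.9, 90.0]
orientation: [180.0, 0.1, 165.6]
ft_force: [1.1, 3.4, 5.9]
gripper_width: 13.4
grasp_force: 35.0
```

```bash
python3 -c "
from h import *
s=read_state();print(s['orientation'],s['ft_force'],s['moment'])"
```

```text
[1.79981031e+02 9.47668840e-02 1.65624179e+02] [1.09710529 3.42064929 5.90236478] [ 0.60932512 -0.22773747  0.2097982 ]
```

servo_tool(moves="0 0 0 0 0 0.02 -1;0 0 0 0 0 0.02 -1;0 0 0 0 0 0 -1;0 0 0 0 0 0 -1")

```text
time: 13.45
tool_pos: [510.3, -151.9, 90.0]
orientation: [180.0, 0.1, 163.9]
ft_force: [1.6, 3.6, 6.2]
gripper_width: 14.0
grasp_force: 35.5
```

```bash
python3 -c "
from h import *
s=read_state();print(s['orientation'],s['ft_force'],s['moment'])"
```

```text
[1.79985371e+02 1.00509449e-01 1.63868902e+02] [1.59329076 3.62400308 6.22074499] [ 0.63158573 -0.31389646  0.64473497]
```

servo_tool(moves="0 0 0 0 0 0.025 -1;0 0 0 0 0 0 -1;0 0 0 0 0 0 -1")

```text
time: 13.75
tool_pos: [510.3, -151.9, 90.0]
orientation: [180.0, 0.1, 162.8]
ft_force: [2.3, 4.2, 5.6]
gripper_width: 14.1
grasp_force: 36.1
```

```bash
python3 -c "
from h import *
s=read_state();print(s['orientation'],s['ft_force'],s['moment'])"
```

```text
[1.79988793e+02 1.01806099e-01 1.62760190e+02] [2.30943576 4.15849833 5.62336229] [ 0.73874958 -0.33974159  0.70793855]
```

The moment has levelled at 0.7 N·m with no further lateral growth: both lugs are on the hard stop. I'll let the spring lift the cover to its locked height, then release.

servo_tool(moves="0 0 -0.007 0 0 0 -1;0 0 -0.007 0 0 0 -1;0 0 0 0 0 0 -1;0 0 0 0 0 0 -1")

```text
time: 14.15
tool_pos: [509.9, -151.8, 90.8]
orientation: [180.0, 0.0, 162.7]
ft_force: [5.1, 2.7, -4.6]
gripper_width: 14.0
grasp_force: 35.7
```

servo_tool(moves="0 0 -0.004 0 0 0 -1;0 0 0 0 0 0 -1;0 0 0 0 0 0 -1")

```text
time: 14.45
tool_pos: [509.8, -151.8, 91.1]
orientation: [180.0, 0.0, 162.7]
ft_force: [5.1, 2.6, -7.3]
gripper_width: 14.3
grasp_force: 35.7
```

The upward pull is resisted, so the lugs are captured under the plate. Now I release and retreat upward.

servo_tool(moves="0 0 0.004 0 0 0 0;0 0 0 0 0 0 0;0 0 0 0 0 0 0;0 0 0 0 0 0 0;0 0 0 0 0 0 0;0 0 0 0 0 0 0;0 0 0 0 0 0 0")

```text
time: 15.15
tool_pos: [509.4, -152.1, 91.4]
orientation: [-180.0, 0.0, 162.7]
ft_force: [0.1, 0.1, 0.6]
gripper_width: 46.7
grasp_force: 0.0
```

servo_tool(moves="0 0 -0.1 0 0 0 0;0 0 -0.2 0 0 0 0;0 0 -0.3 0 0 0 0;0 0 -0.3 0 0 0 0;-0.3 0 -0.1 0 0 0 0;-0.3 0 0 0 0 0 0;0 0 0 0 0 0 0;0 0 0 0 0 0 0")

```text
time: 15.95
tool_pos: [578.0, -173.4, 211.5]
orientation: [-180.0, -0.0, 162.7]
ft_force: [0.2, -0.7, 0.2]
gripper_width: 46.6
grasp_force: 0.0
```

Run:
```python
from h import *
s=read_state();print(s['tool_pos'],s['ft_force'],s['gripper_width'])
d=get('wrist');a=get('scene')
p=proj(d,[509.5,-152.5,88]);print(p)
u,v=np.clip(p,[75,75],[560,320]).astype(int)
A=cv2.resize(d['frame'][v-75:v+75,u-75:u+75],(400,400),interpolation=2);B=cv2.resize(a['frame'][110:210,210:310],(400,400),interpolation=2)
A=((A/255.)**.5*255).astype('uint8');B=((B/255.)**.6*255).astype('uint8')
cv2.imwrite('pics/fin.png',np.hstack([A,B])[:,:,::-1])
```

```text
[ 578.03824825 -173.43863943  211.47751247] [ 0.15389088 -0.73849671  0.23398834] 46.55828269094995
[322.6435803  113.09203844]
```

View pics/fin.png

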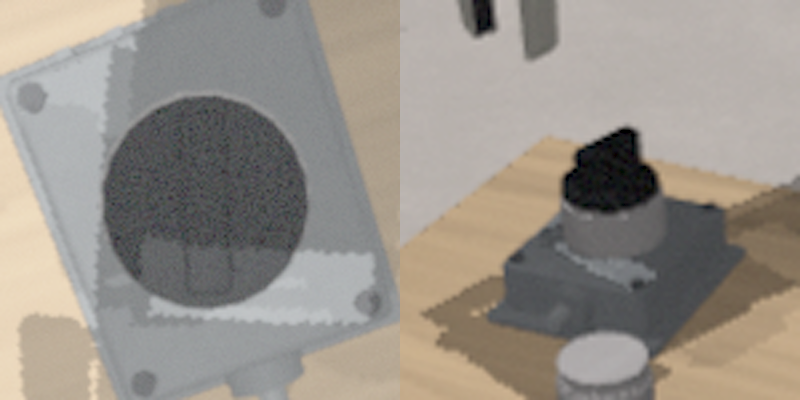

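The final view shows the cover seated flat on the ring. Its bar is in line with the final tool yaw (wrist crop column ≈208), and the hand is clear. I'm handing it in.

```bash
python3 -c "
from rig import r
print(r.job_done())"
```

```text
the job is handed in; nothing more can be done
None
```

The cover is fitted on the gear unit: pushed in against the spring, twisted clockwise to the stop, and released; it resisted an upward pull before I let go, and I handed the job in at about 16 s without a returned verdict.

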